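Set three pin gauges home in order

ROBOT

A 6-joint arm with a two-finger parallel gripper is mounted at the origin on a cart in front of the work surface, level with it; the furniture and walls round the work are solid. World frame = base frame: x ahead of the robot, y to its left, z up, the work surface at z = 0. Lengths are in m, angles in rad, forces in N, time in s.
With the tool pointing down it reaches from about 0.225 to 0.725 m from the base axis. Payload 3.1 kg.
Tool frame: the origin (TCP) lies between the finger pads; the fingertips stand 19 mm ahead of it and the grasp point (between the pads) is the TCP; z points along the fingers, y is the line along which they close (so a half turn about z gives the same grasp; the last joint's range is limited). The gripper opens to 85 mm and grips with 20 to 120 N. Pads are 22 mm wide; open, the fingers measure 114 mm over their backs; the gripper's body (76 mm by 85 mm) begins 54 mm behind the grasp point. The pads swing forward as they close: fully open they stand 13 mm farther back than shut.
Start: joints at [-1.46, 0.048, 0.099, 1.622, 0, 1.443], TCP at [0.124, -0.51, 0.25] pointing down, gripper open.
Joint ranges: [-2.91, 2.91], [-0.99, 1.94], [-1.21, 1.42], [-2.12, 2.29], [-1.49, 1.47], [-3.14, 3.14]. Speed limits (rad/s): [2.79, 2.79, 3.14, 3.14, 3.14, 3.14].

INTERFACE

Orientations are given as [roll, pitch, yaw] about the fixed x, y, z axes, in that order (R = Rz(yaw) Ry(pitch) Rx(roll)).
In Python, from bench import manip gives the robot as it stands.
- The arm moves only by the shell command python3 -m pendant 'ROWS'. ROWS is JSON, one flat list of numbers, 7 for each row, row after row: the turn, a rotation vector about the tool's x, y, z in rad, then the shift along the tool's x, y, z in mm, then the opening, from -1 (shut) to 1 (fully open). In form: [wx, wy, wz, x, y, z, gripper, wx, wy, wz, x, y, z, gripper, ...]. A call has 1 to 10 rows; each row shifts and turns the commanded pose from where the row before left it, along the tool's axes as they then stand; what a row does not reach is not made up. A row lasts 1/12 s, in which the tool goes at most 41.7 mm and 7.16 degrees, less where a joint would pass 70% of its speed; a pose out of reach is approached as far as the arm can. A call is refused whole if a number of a shift passes 41.7 or a number of a turn 0.125, either way. A call with a gripper value outside its range is refused whole. The fingers move at their own pace and stop on an object; the grip force is fixed at half the most. Time passes only in rows, so rows that do not move let the fingers close. It gives the time, the measured TCP pose, the force, the opening and the grip force at its end, in the units of the state.
- manip.get_state(): the state, without advancing time (a new reading comes with each control period).
- manip.camera(name): name is "scene" or "side" or "wrist"; returns the picture (384x512x3 uint8, red, green, blue); there is no depth.
- manip.calibration(name): a dict with "fov_y" (degrees; the focal length in pixels is half the picture's height over the tangent of half this angle, whatever the lens; pixels are square), "cx", "cy" (the principal point, pixels), "view" (4x4, takes a point from world to camera coordinates); the wrist camera has in their place "tool_from_camera" (4x4, takes a point from camera to tool coordinates, whose origin is the TCP and whose axes are the flange's). Camera axes: x right, y down, z forward; pixel columns grow to the right and rows downward; lengths in m; the calibration is good to about 2 mm. A picture is of the moment at which its call begins: read the wrist's pose just before it. calibration takes no time and is no camera call.
- manip.job_done(): hands the job in; it is judged then, once.
The state is a dict: "clock": time; "q": joint angles; "joint_vel": joint speeds; "joint_efforts": joint torques, N m; "tool_pos": TCP position; "eef_rot": TCP orientation; "wrist_force": force on the tool from outside, world axes, zero at the start; "ft_torque": the same for the moment, N m; "gripper_width": finger opening in m; "gripper_force": force on a finger pad.
Only numpy, scipy, OpenCV 4.12 (cv2) and the standard library are available. Lean on these libraries where they do the work, as an engineer would, in place of code of your own. Each camera call takes 0.05 s, during which the arm holds its last target. There are 200 camera calls.

TASK

Three small bench gauges stand on the table with their pins raised. With the fingertips, lightly press each pin down from above until its head sits home on its sleeve, first the pin with the wide round head, then the square one, last the small round one. Do not start on a pin before the one ahead of it is down, do not lift the gauges or push them out of place, and leave everything else where it is.

Things in the scene. Friction and masses are not known exactly. Their poses are not given: they have to be found in the camera images.
- stand_large: loose weighted bench stand of the gauge with a wide flat round head, 40 mm across on its pin: dark round steel foot 64 mm across, 13 mm high, with a black sleeve 20 mm across up to 36 mm; 0.45 kg. Origin: centre of the foot's underside, z up. The three stands are alike and differ only in the head.
- head_large (a point): centre of the top face of the pin head of that gauge: a wide flat round head, 40 mm across, 6 mm thick, steel. Fully raised, its top is 52 mm above the table; pressed home on the sleeve, 42 mm. Its x, y are the stand's centre.
- pin_large (a joint): how far this pin is pressed down, m: 0 fully raised, 0.010 home on the sleeve (hard stop). It slides straight down, is held by about 3 N of friction, does not spring back and stays where it is left. At the start 0 to 0.0015.
- stand_square: loose weighted bench stand of the gauge with a flat square head, 28 x 28 mm on its pin: dark round steel foot 64 mm across, 13 mm high, with a black sleeve 20 mm across up to 36 mm; 0.45 kg. Origin: centre of the foot's underside, z up. The three stands are alike and differ only in the head.
- head_square (a point): centre of the top face of the pin head of that gauge: a flat square head, 28 x 28 mm, 6 mm thick, steel. Fully raised, its top is 52 mm above the table; pressed home on the sleeve, 42 mm. Its x, y are the stand's centre.
- pin_square (a joint): how far this pin is pressed down, m: 0 fully raised, 0.010 home on the sleeve (hard stop). It slides straight down, is held by about 3 N of friction, does not spring back and stays where it is left. At the start 0 to 0.0015.
- stand_small: loose weighted bench stand of the gauge with a small flat round head, 18 mm across on its pin: dark round steel foot 64 mm across, 13 mm high, with a black sleeve 20 mm across up to 36 mm; 0.45 kg. Origin: centre of the foot's underside, z up. The three stands are alike and differ only in the head.
- head_small (a point): centre of the top face of the pin head of that gauge: a small flat round head, 18 mm across, 6 mm thick, steel. Fully raised, its top is 52 mm above the table; pressed home on the sleeve, 42 mm. Its x, y are the stand's centre.
- pin_small (a joint): how far this pin is pressed down, m: 0 fully raised, 0.010 home on the sleeve (hard stop). It slides straight down, is held by about 3 N of friction, does not spring back and stays where it is left. At the start 0 to 0.0015.
- vial: loose clear vial with pale cap, 30 mm across, 50 mm high; origin at the centre of its underside. A bystander.
- dial: loose round dial hardness gauge lying on its back, 98 x 59 x 25 mm; origin at the centre of its underside. A bystander.
- disc: loose round steel block, 60 mm across, 14 mm high; origin at the centre of its underside. A bystander.
- pen: loose pen lying on the table, 164 mm long, 12 mm high; origin at the centre of its underside. A bystander.
- screw: loose thumb screw standing on its black head, 13 mm across, 26 mm high; origin at the centre of its underside. A bystander.

How it is judged:
On the way, in this order (a step that is already met when the one before it is completed fails the run):
1. the wide round pin is pressed home (value of joint pin_large above 0.007 m), for 0.1 s.
2. the square pin is pressed home (value of joint pin_square above 0.007 m), for 0.1 s.
3. the small round pin is pressed home (value of joint pin_small above 0.007 m), for 0.1 s.
At the end, for the whole second after the job is handed in: All three pins are down by at least 7 of their 10 mm, the stands upright, at rest and within 20 mm of where they stood, and the bystanders within 20 mm of where they were (value of joint each of pin_large, pin_square, pin_small above 0.007 m and distance of each of stand_large, stand_square, stand_small, vial, dial, disc, pen, screw from where it was at the start of the episode below 0.02 m and height (world z) of each of stand_large, stand_square, stand_small below 0.005 m and angle between each of stand_large, stand_square, stand_small's own z axis and vertical below 0.1 rad and linear speed of each of stand_large, stand_square, stand_small below 0.02 m/s); the robot touches nothing.
It fails at once if a pin is pressed more than 4 mm before the one ahead of it is down (7 mm) ((value of joint pin_square above 0.004 m and value of joint pin_large below 0.007 m) or (value of joint pin_small above 0.004 m and value of joint pin_square below 0.007 m) or (value of joint pin_small above 0.004 m and value of joint pin_large below 0.007 m)).
It fails at once if a gauge is pressed or pushed with more than 25 N (contact force between any of stand_large, stand_square, stand_small and the arm above 25 N or contact force between any of stand_large, stand_square, stand_small and the fingers above 25 N).
It fails at once if a gauge is lifted (10 mm), tipped (0.2 rad) or pushed more than 20 mm out of place (height (world z) of any of stand_large, stand_square, stand_small above 0.01 m or angle between any of stand_large, stand_square, stand_small's own z axis and vertical above 0.2 rad or distance of any of stand_large, stand_square, stand_small from where it was at the start of the episode above 0.02 m).
It fails at once if a bystander is moved by more than 20 mm (distance of any of vial, dial, disc, pen, screw from where it was at the start of the episode above 0.02 m).
It also fails if it takes over 40 s, if anything falls off the work surface, if the arm or the gripper's body presses on something with over 40 N, if the wrist force passes 120 N, or if a joint passes its speed limit or range.

## Working session

There is one attempt and no reset: what is moved stays moved. The work goes in short steps, Python scripts to look and compute and a shell command to move; the robot and the scene stay as the last step left them, time stands still between calls to the robot, and variables do not carry over. Pictures are saved under pics/ and viewed, at most 10 in all, crops included, and the job is handed in when it is done.

```bash
mkdir -p pics; python3 - <<'E'
from bench import manip
import cv2,numpy as np
for n in("scene","side"):
    cv2.imwrite(f"pics/{n}0.png",manip.camera(n)[:,:,::-1]); c=manip.calibration(n);print(n,c)
print(manip.calibration("wrist"));s=manip.get_state();print(s)
E
```

```text
scene {'fov_y': 47.132762104831954, 'cx': 256.80832135597655, 'cy': 192.0871293035896, 'view': array([[ 8.81563821e-01, -4.72064162e-01, -8.10783702e-04,
        -5.31938378e-01],
       [-3.49224458e-01, -6.51007280e-01, -6.73967209e-01,
         2.06355442e-01],
       [ 3.17627940e-01,  5.94428254e-01, -7.38760816e-01,
         8.20281793e-01],
       [ 0.00000000e+00,  0.00000000e+00,  0.00000000e+00,
         1.00000000e+00]])}
side {'fov_y': 52.81588718123517, 'cx': 254.1696746334118, 'cy': 194.6119829348479, 'view': array([[-0.99925582, -0.03665495,  0.01200917,  0.53704376],
       [-0.03775909,  0.86598917, -0.49863515,  0.10216455],
       [ 0.00787763, -0.49871753, -0.86672878,  0.86156877],
       [ 0.        ,  0.        ,  0.        ,  1.        ]])}
{'fov_y': 61.03759494993502, 'cx': 254.44943499530325, 'cy': 190.99860140285668, 'tool_from_camera': array([[-1.18096574e-03, -9.61944231e-01, -2.73243303e-01,
         6.98603629e-02],
       [ 9.99999211e-01, -1.25312428e-03,  8.95570652e-05,
        -1.02317528e-03],
       [-4.28556720e-04, -2.73242981e-01,  9.61944951e-01,
        -1.22168435e-01],
       [ 0.00000000e+00,  0.00000000e+00,  0.00000000e+00,
         1.00000000e+00]])}
{'clock': 0.1, 'q': array([-1.45981318e+00,  4.86660440e-02,  9.77338255e-02,  1.62195154e+00,
       -1.10324159e-05,  1.44302294e+00]), 'joint_vel': array([-0.00264407, -0.00109674,  0.00399614,  0.00047518,  0.00083401,
        0.00038038]), 'joint_efforts': array([ 2.45128147e-03, -3.39850330e+01,  3.20936751e+01,  1.57620554e-02,
       -2.26711477e-04, -1.80911137e-06]), 'tool_pos': array([ 0.12410209, -0.50960778,  0.2492293 ]), 'eef_rot': array([-3.13952083e+00, -2.55050251e-04,  2.38756277e-01]), 'wrist_force': array([ 0.40811572, -0.23346229, -0.22837649]), 'ft_torque': array([-0.04234686, -0.01873264,  0.00063564]), 'gripper_force': 0.0, 'gripper_width': 0.08505306776324745}
```

View pics/scene0.png

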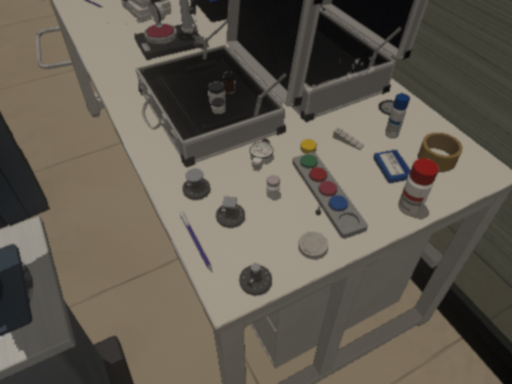

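View pics/side0.png

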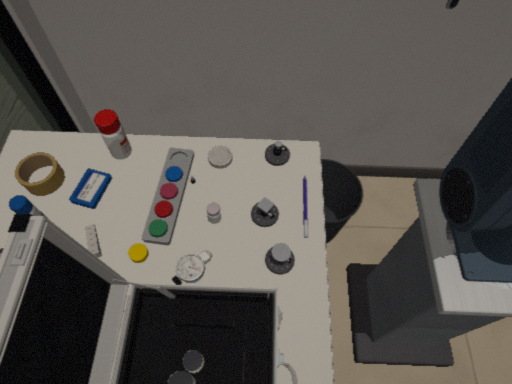

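Scene view: large at about (196,178), square (231,205), small (255,272). In the side view they are at (281,252), (265,208) and (278,150). The open case stands just behind the large gauge.

```bash
cat > h.py <<'E'
import numpy as np,cv2
from bench import manip
def ray(n,u,v):
    c=manip.calibration(n);f=192/np.tan(np.radians(c["fov_y"]/2));V=c["view"];R=V[:3,:3]
    return -R.T@V[:3,3], R.T@np.array([(u-c["cx"])/f,(v-c["cy"])/f,1])
def plane(n,u,v,z):
    o,d=ray(n,u,v);return o+d*(z-o[2])/d[2]
def tri(a,b):
    (o,d),(p,e)=a,b
    t=np.linalg.lstsq(np.c_[d,-e],p-o,rcond=None)[0]
    x,y=o+d*t[0],p+e*t[1];return (x+y)/2,np.linalg.norm(x-y)
E
python3 - <<'E'
from h import *
rows=[]
for n,cs in(("scene",[(196,183),(231,210),(256,276)]),("side",[(281,256),(265,210),(278,152)])):
    im=cv2.imread(f"pics/{n}0.png");r=[]
    for u,v in cs:
        c=im[v-24:v+24,u-24:u+24]; r.append(cv2.resize(c,(240,240),interpolation=cv2.INTER_CUBIC))
        g=cv2.cvtColor(c,cv2.COLOR_BGR2GRAY); m=(g<85).astype(np.uint8)
        k,_=cv2.findContours(m,0,1); k=max(k,key=cv2.contourArea); h=cv2.convexHull(k)
        x,y,w,hh=cv2.boundingRect(h)
        # head: bright blob inside the convex hull of the dark part
        hm=np.zeros_like(m);cv2.fillPoly(hm,[h],1)
        print(n,(u,v),"bbox",x+u-24,y+v-24,w,hh, "foot plane", plane(n,u-24+x+w/2-.5,v-24+y+hh/2-.5,.008).round(3))
        _,l,st,ce=cv2.connectedComponentsWithStats((g>105).astype(np.uint8)*hm)
        for s,q in zip(st[1:],ce[1:]):
            if s[4]>15: print("  head",s[4],s[2:4],(q+[u-24,v-24]).round(1),plane(n,*(q+[u-24,v-24]),.05).round(3))
    rows.append(np.hstack(r))
cv2.imwrite("pics/z.png",np.vstack(rows))
E
```

```text
scene (196, 183) bbox 183 178 27 22 foot plane [0.48  0.064 0.008]
scene (231, 210) bbox 216 204 29 24 foot plane [ 0.514 -0.045  0.008]
scene (256, 276) bbox 240 267 32 29 foot plane [ 0.486 -0.213  0.008]
  head 20 [8 3] [255.2 267.8] [ 0.487 -0.211  0.05 ]
side (281, 256) bbox 265 248 29 26 foot plane [0.482 0.07  0.008]
  head 166 [19 13] [280.5 254.2] [0.482 0.072 0.05 ]
side (265, 210) bbox 251 204 28 23 foot plane [ 0.515 -0.037  0.008]
  head 67 [15  8] [264.8 206.6] [ 0.516 -0.037  0.05 ]
side (278, 152) bbox 265 144 25 22 foot plane [ 0.488 -0.207  0.008]
```

View pics/z.png

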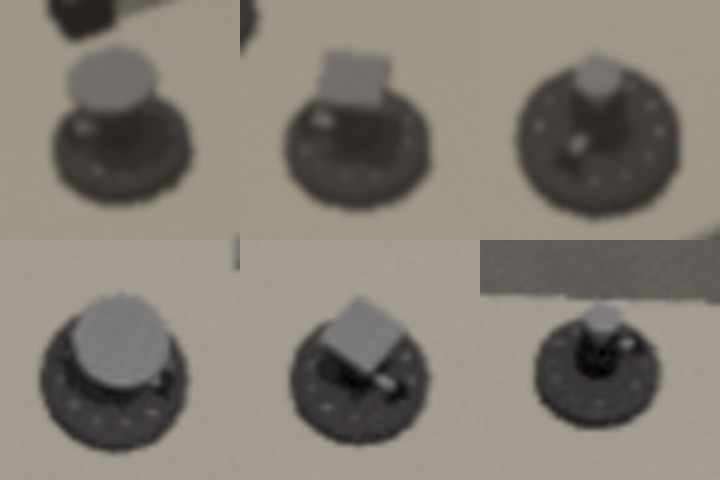

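Crops: the three gauges are clear, with top-face centres readable in both views. Next I triangulate them and check height and reach.

```bash
python3 - <<'E'
from h import *
P=dict(large=((194,173.2),(280.8,251.2)),square=((229.6,200.4),(264.8,204.2)),small=((255.2,266.4),(278.2,142.8)))
s=manip.get_state();y=s["eef_rot"][2]
for k,(a,b) in P.items():
    p,e=tri(ray("scene",*a),ray("side",*b))
    print(k,p.round(4),"gap",round(e,4),"scene",plane("scene",*a,.0515).round(4)[:2],"side",plane("side",*b,.0515).round(4)[:2],"reach",np.hypot(*p[:2]).round(3))
# case near corner / rim
for n,u,v in(("scene",189,152),("scene",192,160),("scene",283,128),("side",274,292),("side",132,286)):print(n,u,v,plane(n,u,v,.07).round(3))
from scipy.spatial.transform import Rotation as R
print(R.from_euler("xyz",s["eef_rot"]).as_matrix().round(3))
E
```

```text
large [0.4816 0.0668 0.054 ] gap 0.0002 scene [0.4824 0.0692] side [0.4813 0.0658] reach 0.486
square [ 0.5166 -0.0412  0.0525] gap 0.0003 scene [ 0.5171 -0.0405] side [ 0.5164 -0.0417] reach 0.518
small [ 0.4881 -0.2096  0.0523] gap 0.0004 scene [ 0.4881 -0.209 ] side [ 0.4882 -0.2103] reach 0.531
scene 189 152 [0.493 0.119 0.07 ]
scene 192 160 [0.489 0.092 0.07 ]
scene 283 128 [0.724 0.092 0.07 ]
side 274 292 [0.495 0.155 0.07 ]
side 132 286 [0.763 0.155 0.07 ]
[[ 0.972  0.236 -0.   ]
 [ 0.236 -0.972  0.002]
 [ 0.    -0.002 -1.   ]]
```

```bash
python3 -m pendant '[0,0,0,24,-23.6,0,-1,0,0,0,24,-23.6,0,-1,0,0,0,24,-23.6,0,-1,0,0,0,24,-23.6,0,-1,0,0,0,24,-23.6,0,-1,0,0,0,24,-23.6,0,-1,0,0,0,24,-23.6,0,-1,0,0,0,24,-23.6,0,-1,0,0,0,24,-23.6,0,-1,0,0,0,24,-23.6,0,-1]' && python3 -m pendant '[0,0,0,24,-23.6,0,-1,0,0,0,24,-23.6,0,-1,0,0,0,24,-23.6,0,-1,0,0,0,24,-23.6,0,-1,0,0,0,24,-23.6,0,-1,0,0,0,24,-23.6,0,-1,0,0,0,24,-23.6,0,-1,0,0,0,24,-23.6,0,-1,0,0,0,0,0,0,-1,0,0,0,0,0,0,-1]'; cat >> h.py <<'E'
from scipy.spatial.transform import Rotation as Ro
T=dict(large=(.4816,.0668),square=(.5166,-.0412),small=(.4881,-.2096))
def go(k,z):
    s=manip.get_state();M=Ro.from_euler("xyz",s["eef_rot"]).as_matrix()
    print(k,"tool-frame mm",(1000*M.T@(np.r_[T[k],z]-s["tool_pos"])).round(1),"pos",s["tool_pos"].round(4),"rpy",s["eef_rot"].round(3),"F",s["wrist_force"].round(1),"w",s["gripper_width"])
E
python3 -c "
from h import *
go('large',.12)"
```

```text
clock: 0.93
tool_pos: [0.3018, -0.2224, 0.2499]
eef_rot: [-3.141, 0.0, 0.238]
wrist_force: [0.8, -0.9, -0.3]
gripper_width: 0.0
gripper_force: 0.0
clock: 1.77
tool_pos: [0.4433, 0.0062, 0.2495]
eef_rot: [-3.141, 0.002, 0.243]
wrist_force: [-0.3, -0.6, -0.4]
gripper_width: 0.0
gripper_force: 0.0
large tool-frame mm [ 52.  -49.6 129.4] pos [0.4433 0.0062 0.2495] rpy [-3.141e+00  2.000e-03  2.430e-01] F [-0.3 -0.6 -0.4] w 4.861386598125593e-05
```

```bash
python3 -m pendant '[0,0,0,26,-24.8,0,-1,0,0,0,26,-24.8,0,-1,0,0,0,0,0,30,-1,0,0,0,0,0,30,-1,0,0,0,0,0,30,-1,0,0,0,0,0,25,-1,0,0,0,0,0,20,-1,0,0,0,0,0,10,-1,0,0,0,0,0,0,-1,0,0,0,0,0,0,-1]'; python3 - <<'E'
from h import *
go('large',.07)
a=[cv2.resize(manip.camera(n)[:,:,::-1][s],(390,390),interpolation=cv2.INTER_CUBIC) for n,s in(("scene",np.s_[130:220,150:240]),("side",np.s_[200:290,235:325]))]
cv2.imwrite("pics/a.png",np.hstack(a))
E
```

```text
clock: 2.6
tool_pos: [0.4819, 0.0645, 0.1054]
eef_rot: [3.142, 0.001, 0.237]
wrist_force: [0.1, 0.8, -0.1]
gripper_width: -0.0004
gripper_force: 0.0
large tool-frame mm [ 0.3 -2.3 35.4] pos [0.4819 0.0645 0.1054] rpy [3.142e+00 1.000e-03 2.370e-01] F [ 0.1  0.8 -0.1] w -0.000356516323383188
```

View pics/a.png

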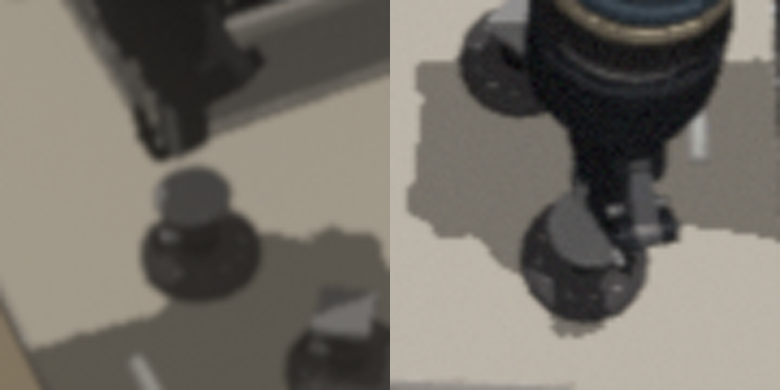

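Left: the fingertips are just above the wide head, at about scene (190,165). Right: the tip is at about side (293,253). I'll compare that with the projected tip.

```bash
python3 - <<'E'
from h import *
def proj(n,p):
    c=manip.calibration(n);f=192/np.tan(np.radians(c["fov_y"]/2));q=c["view"]@np.r_[p,1];return (q[:2]/q[2]*f+[c["cx"],c["cy"]]).round(1)
s=manip.get_state()
for d in(0,.019):
  for n in("scene","side"):
    print(d,n,[proj(n,s["tool_pos"]+[a,b,-d]).tolist() for a,b in((0,0),(.01,0),(-.01,0))])
E
```

```text
0 scene [[192.5, 155.8], [196.8, 154.3], [188.1, 157.3]]
0 side [[281.8, 239.8], [276.6, 239.6], [287.0, 240.0]]
0.019 scene [[193.4, 162.3], [197.7, 160.8], [189.1, 163.8]]
0.019 side [[281.1, 243.7], [276.0, 243.5], [286.2, 243.9]]
```

```bash
python3 - <<'E'
from h import *
w=manip.camera("wrist")[:,:,::-1]
b=cv2.resize(manip.camera("side")[:,:,::-1][215:275,260:320],(384,384),interpolation=cv2.INTER_CUBIC)
cv2.imwrite("pics/b.png",cv2.convertScaleAbs(cv2.resize(np.hstack([w,b]),None,fx=.88,fy=.88),alpha=1.7))
E
```

```text
(no output)
```

View pics/b.png

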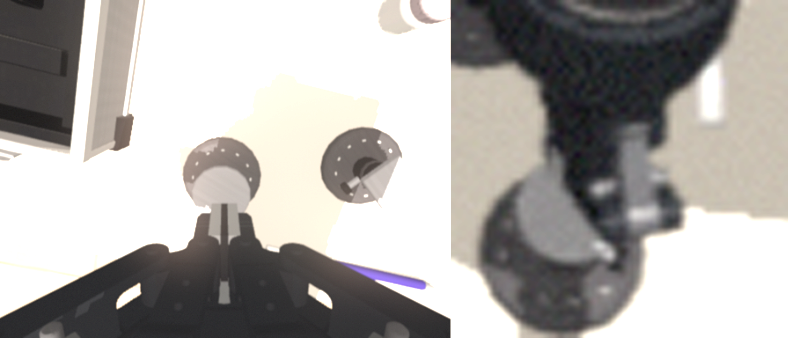

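The wrist view shows the closed fingertips near (225,205), with the wide head just ahead at about (221,188). I'll check this against the calibration.

```bash
python3 - <<'E'
from h import *
c=manip.calibration("wrist");f=192/np.tan(np.radians(c["fov_y"]/2));C=c["tool_from_camera"];I=np.linalg.inv(C)
s=manip.get_state();M=Ro.from_euler("xyz",s["eef_rot"]).as_matrix();p=s["tool_pos"]
def pj(t):
    q=I@np.r_[t,1];return .88*(q[:2]/q[2]*f+[c["cx"],c["cy"]])
print("tip",[pj([x,0,z]).round() for x,z in((0,.019),(.011,.019),(-.011,.019),(0,0))])
print("large expected",pj(M.T@(np.r_[T["large"],.0515]-p)).round(),"square",pj(M.T@(np.r_[T["square"],.0515]-p)).round())
E
```

```text
tip [array([226., 221.]), array([226., 202.]), array([226., 239.]), array([226., 239.])]
large expected [222. 199.] square [394. 186.]
```

The model matches: tip front edge at row 202 predicted and about 205 seen, and the heads agree within about 3 mm. Now I descend.

```bash
python3 -m pendant '[0,0,0,1,-2.3,0,-1,0,0,0,0,0,12,-1,0,0,0,0,0,12,-1,0,0,0,0,0,6,-1,0,0,0,0,0,2,-1,0,0,0,0,0,0,-1,0,0,0,0,0,0,-1]'; python3 -m pendant '[0,0,0,0,0,1,-1,0,0,0,0,0,1,-1,0,0,0,0,0,0,-1]'; python3 -m pendant '[0,0,0,0,0,1,-1,0,0,0,0,0,1,-1,0,0,0,0,0,0,-1]'
```

```text
clock: 3.38
tool_pos: [0.4823, 0.0678, 0.0728]
eef_rot: [-3.141, 0.001, 0.239]
wrist_force: [0.3, -1.0, 0.4]
gripper_width: -0.0001
gripper_force: 0.0
clock: 3.63
tool_pos: [0.4829, 0.0678, 0.0715]
eef_rot: [3.141, -0.0, 0.239]
wrist_force: [-1.0, 0.1, 0.3]
gripper_width: -0.0002
gripper_force: 0.0
clock: 3.88
tool_pos: [0.483, 0.0678, 0.0697]
eef_rot: [3.141, -0.001, 0.239]
wrist_force: [-0.4, 0.1, 1.7]
gripper_width: 0.0002
gripper_force: 1.0
```

Contact is starting at about TCP z = 0.070, as predicted.

```bash
for i in 1; do python3 -m pendant '[0,0,0,0,0,1,-1,0,0,0,0,0,1,-1,0,0,0,0,0,1,-1,0,0,0,0,0,1,-1,0,0,0,0,0,1,-1,0,0,0,0,0,0,-1]'; done; python3 -m pendant '[0,0,0,0,0,1,-1,0,0,0,0,0,1,-1,0,0,0,0,0,0,-1]'
```

```text
clock: 4.38
tool_pos: [0.483, 0.0678, 0.0642]
eef_rot: [3.141, -0.001, 0.239]
wrist_force: [0.2, -0.3, 1.8]
gripper_width: 0.0001
gripper_force: 1.0
clock: 4.63
tool_pos: [0.483, 0.0678, 0.0622]
eef_rot: [3.141, -0.001, 0.239]
wrist_force: [1.8, 0.8, 1.2]
gripper_width: 0.0004
gripper_force: 1.0
```

```bash
python3 -m pendant '[0,0,0,0,0,0.5,-1,0,0,0,0,0,0.5,-1,0,0,0,0,0,0,-1]'; python3 -m pendant '[0,0,0,0,0,0.5,-1,0,0,0,0,0,0,-1]'
```

```text
clock: 4.88
tool_pos: [0.483, 0.0678, 0.0614]
eef_rot: [3.141, -0.001, 0.239]
wrist_force: [1.4, 0.0, 2.9]
gripper_width: 0.0002
gripper_force: 1.2
clock: 5.05
tool_pos: [0.483, 0.0678, 0.061]
eef_rot: [3.141, -0.001, 0.239]
wrist_force: [1.9, -0.6, 3.0]
gripper_width: 0.0002
gripper_force: 1.5
```

```bash
python3 -m pendant '[0,0,0,0,0,0.5,-1,0,0,0,0,0,0,-1]'; python3 -m pendant '[0,0,0,0,0,0.5,-1,0,0,0,0,0,0,-1]'
```

```text
clock: 5.22
tool_pos: [0.483, 0.0678, 0.0607]
eef_rot: [3.141, -0.001, 0.239]
wrist_force: [1.1, -0.9, 4.7]
gripper_width: -0.0001
gripper_force: 2.3
clock: 5.38
tool_pos: [0.483, 0.0678, 0.0605]
eef_rot: [3.141, -0.001, 0.239]
wrist_force: [1.0, -0.2, 6.2]
gripper_width: -0.0
gripper_force: 3.1
```

The force rises while the motion stalls at tip z ≈ 0.0415, so the pin is home. I lift and move over the square one.

```bash
python3 -m pendant '[0,0,0,0,0,-10,-1,0,0,0,0,0,-20,-1,0,0,0,0,0,-20,-1,0,0,0,0,0,0,-1,0,0,0,0,0,0,-1]'; python3 -c "
from h import *
go('large',.0605);go('square',.0745)"
```

```text
clock: 5.8
tool_pos: [0.4828, 0.0679, 0.1105]
eef_rot: [3.141, -0.001, 0.239]
wrist_force: [0.6, -0.2, 0.1]
gripper_width: -0.0002
gripper_force: 0.0
large tool-frame mm [-1.5  0.7 50. ] pos [0.4828 0.0679 0.1105] rpy [ 3.141e+00 -1.000e-03  2.390e-01] F [ 0.6 -0.2  0.1] w -0.00016711837037581819
square tool-frame mm [  7.  113.9  36. ] pos [0.4828 0.0679 0.1105] rpy [ 3.141e+00 -1.000e-03  2.390e-01] F [ 0.6 -0.2  0.1] w -0.00016711837037581819
```

```bash
python3 -m pendant '[0,0,0,2,28,0,-1,0,0,0,2,29,0,-1,0,0,0,2,29,0,-1,0,0,0,1,28,0,-1,0,0,0,0,0,0,-1,0,0,0,0,0,0,-1]'; python3 - <<'E'
from h import *
go('square',.0745)
w=manip.camera("wrist")[:,:,::-1]
a=[cv2.resize(manip.camera(n)[:,:,::-1][s],(256,384),interpolation=cv2.INTER_CUBIC) for n,s in(("scene",np.s_[150:240,190:250]),)]
cv2.imwrite("pics/c.png",np.hstack([w]+a))
E
```

```text
clock: 6.3
tool_pos: [0.5151, -0.0422, 0.1078]
eef_rot: [-3.14, 0.004, 0.236]
wrist_force: [-1.0, 0.3, 0.1]
gripper_width: -0.0001
gripper_force: 0.0
square tool-frame mm [ 1.8 -0.5 33.3] pos [ 0.5151 -0.0422  0.1078] rpy [-3.14   0.004  0.236] F [-1.   0.3  0.1] w -0.00013739340146840442
```

View pics/c.png

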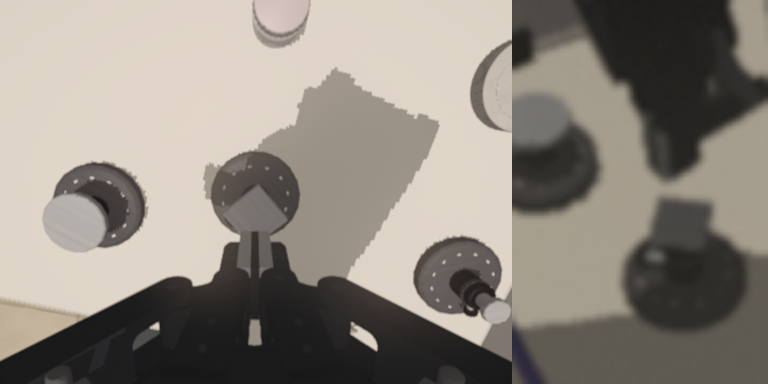

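Wrist view: the square head at (257,213) lies centred under the fingers, and the large gauge's head sits on its sleeve. I press.

```bash
python3 -m pendant '[0,0,0,1.8,-0.5,0,-1,0,0,0,0,0,12,-1,0,0,0,0,0,12,-1,0,0,0,0,0,8,-1,0,0,0,0,0,0,-1,0,0,0,0,0,0,-1]'; python3 -m pendant '[0,0,0,0,0,1,-1,0,0,0,0,0,1,-1,0,0,0,0,0,1,-1,0,0,0,0,0,1,-1,0,0,0,0,0,1,-1,0,0,0,0,0,0,-1]';python3 -m pendant '[0,0,0,0,0,1,-1,0,0,0,0,0,1,-1,0,0,0,0,0,1,-1,0,0,0,0,0,0,-1]'
```

```text
clock: 6.9
tool_pos: [0.5168, -0.0399, 0.0762]
eef_rot: [-3.14, 0.003, 0.239]
wrist_force: [-0.2, -0.1, -0.4]
gripper_width: 0.0001
gripper_force: 0.0
clock: 7.4
tool_pos: [0.518, -0.0405, 0.0728]
eef_rot: [3.142, 0.0, 0.239]
wrist_force: [0.6, -0.3, 0.5]
gripper_width: 0.0
gripper_force: 0.0
clock: 7.73
tool_pos: [0.5181, -0.0404, 0.0699]
eef_rot: [3.142, -0.0, 0.239]
wrist_force: [-0.6, 0.5, 1.2]
gripper_width: 0.0001
gripper_force: 0.3
```

```bash
python3 -m pendant '[0,0,0,0,0,1,-1,0,0,0,0,0,1,-1,0,0,0,0,0,1,-1,0,0,0,0,0,1,-1,0,0,0,0,0,0,-1]'; python3 -m pendant '[0,0,0,0,0,1,-1,0,0,0,0,0,1,-1,0,0,0,0,0,1,-1,0,0,0,0,0,1,-1,0,0,0,0,0,0,-1]';python3 -m pendant '[0,0,0,0,0,0.5,-1,0,0,0,0,0,0,-1]'; python3 -m pendant '[0,0,0,0,0,0.5,-1,0,0,0,0,0,0,-1]'
```

```text
clock: 8.15
tool_pos: [0.5181, -0.0404, 0.0658]
eef_rot: [3.141, -0.0, 0.239]
wrist_force: [-0.6, 0.0, 2.5]
gripper_width: -0.0004
gripper_force: 1.2
clock: 8.57
tool_pos: [0.5181, -0.0404, 0.0616]
eef_rot: [3.142, -0.0, 0.239]
wrist_force: [-0.6, -0.8, 1.6]
gripper_width: -0.0001
gripper_force: 0.9
clock: 8.73
tool_pos: [0.5181, -0.0404, 0.0612]
eef_rot: [3.142, -0.0, 0.239]
wrist_force: [-0.4, -0.9, 2.1]
gripper_width: 0.0001
gripper_force: 1.1
clock: 8.9
tool_pos: [0.5181, -0.0404, 0.0609]
eef_rot: [3.141, -0.0, 0.239]
wrist_force: [0.2, 0.3, 3.2]
gripper_width: -0.0005
gripper_force: 1.6
```

```bash
python3 -m pendant '[0,0,0,0,0,0.5,-1,0,0,0,0,0,0.3,-1,0,0,0,0,0,0,-1]'; python3 -m pendant '[0,0,0,0,0,-10,-1,0,0,0,0,0,-20,-1,0,0,0,0,0,-20,-1,0,0,0,0,0,0,-1,0,0,0,0,0,0,-1]'; python3 -c "
from h import *
go('small',.0745)"
```

```text
clock: 9.15
tool_pos: [0.5182, -0.0404, 0.0607]
eef_rot: [3.141, -0.0, 0.239]
wrist_force: [-0.7, 0.1, 5.4]
gripper_width: -0.0002
gripper_force: 2.8
clock: 9.57
tool_pos: [0.5192, -0.0406, 0.1114]
eef_rot: [3.14, -0.003, 0.239]
wrist_force: [0.3, -0.5, 0.2]
gripper_width: 0.0001
gripper_force: 0.0
small tool-frame mm [-70.3 156.8  36.9] pos [ 0.5192 -0.0406  0.1114] rpy [ 3.14e+00 -3.00e-03  2.39e-01] F [ 0.3 -0.5  0.2] w 0.00012008783125467188
```

The square pin is home as well. Next is the small one.

```bash
python3 -m pendant '[0,0,0,-14,31,0,-1,0,0,0,-14,31,0,-1,0,0,0,-14,32,0,-1,0,0,0,-14,31,0,-1,0,0,0,-14,31,0,-1,0,0,0,0,0,0,-1,0,0,0,0,0,0,-1,0,0,0,0,0,0,-1]'; python3 - <<'E'
from h import *
go('small',.0745)
w=manip.camera("wrist")[:,:,::-1]
a=[cv2.resize(manip.camera(n)[:,:,::-1][s],(256,384),interpolation=cv2.INTER_CUBIC) for n,s in(("scene",np.s_[210:300,225:285]),)]
cv2.imwrite("pics/d.png",np.hstack([w]+a))
E
```

```text
clock: 10.23
tool_pos: [0.4861, -0.2079, 0.1086]
eef_rot: [-3.139, 0.002, 0.238]
wrist_force: [-0.5, 0.8, 0.4]
gripper_width: 0.0001
gripper_force: 0.0
small tool-frame mm [ 1.6  2.2 34.1] pos [ 0.4861 -0.2079  0.1086] rpy [-3.139e+00  2.000e-03  2.380e-01] F [-0.5  0.8  0.4] w 8.810243856894267e-05
```

View pics/d.png

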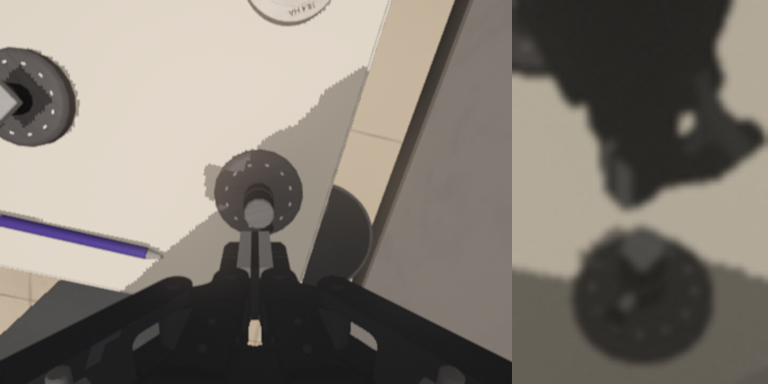

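Wrist view: the small head is at (259,213), about 2 to 3 mm to the side of the fingers, matching the residual. I check this by casting the wrist ray.

```bash
python3 - <<'E'
from h import *
c=manip.calibration("wrist");f=192/np.tan(np.radians(c["fov_y"]/2));C=c["tool_from_camera"]
s=manip.get_state();M=Ro.from_euler("xyz",s["eef_rot"]).as_matrix()
d=M@C[:3,:3]@np.array([(259-c["cx"])/f,(213-c["cy"])/f,1]);o=s["tool_pos"]+M@C[:3,3]
p=o+d*(.0515-o[2])/d[2];print(p,(1000*M.T@(p-s["tool_pos"])).round(1));go('small',.0745)
E
```

```text
[ 0.4921866  -0.20743315  0.0515    ] [ 5.4  1.6 57.6]
small tool-frame mm [ 0.9  2.7 34.6] pos [ 0.4866 -0.2072  0.1091] rpy [-3.14e+00  1.00e-03  2.40e-01] F [ 0.6 -0.6 -0.9] w -0.00023661509452476307
```

```bash
python3 -m pendant '[0,0,0,2.5,2.2,0,-1,0,0,0,0,0,12,-1,0,0,0,0,0,12,-1,0,0,0,0,0,10,-1,0,0,0,0,0,0,-1,0,0,0,0,0,0,-1]'; python3 -m pendant '[0,0,0,0,0,1,-1,0,0,0,0,0,1,-1,0,0,0,0,0,1,-1,0,0,0,0,0,1,-1,0,0,0,0,0,0,-1]';python3 -m pendant '[0,0,0,0,0,1,-1,0,0,0,0,0,1,-1,0,0,0,0,0,1,-1,0,0,0,0,0,0,-1]'
```

```text
clock: 10.83
tool_pos: [0.4886, -0.2091, 0.074]
eef_rot: [-3.139, 0.003, 0.239]
wrist_force: [0.2, -0.2, -0.2]
gripper_width: 0.0003
gripper_force: 0.0
clock: 11.25
tool_pos: [0.49, -0.2102, 0.0722]
eef_rot: [3.141, -0.0, 0.239]
wrist_force: [0.7, -0.1, 0.6]
gripper_width: 0.0001
gripper_force: 0.0
clock: 11.58
tool_pos: [0.49, -0.2102, 0.0693]
eef_rot: [3.141, -0.0, 0.239]
wrist_force: [0.4, 0.0, 1.6]
gripper_width: 0.0003
gripper_force: 0.9
```

```bash
python3 -m pendant '[0,0,0,0,0,1,-1,0,0,0,0,0,1,-1,0,0,0,0,0,1,-1,0,0,0,0,0,1,-1,0,0,0,0,0,0,-1]'; python3 -m pendant '[0,0,0,0,0,1,-1,0,0,0,0,0,1,-1,0,0,0,0,0,1,-1,0,0,0,0,0,1,-1,0,0,0,0,0,0,-1]';python3 -m pendant '[0,0,0,0,0,0.5,-1,0,0,0,0,0,0,-1]'; python3 -m pendant '[0,0,0,0,0,0.5,-1,0,0,0,0,0,0,-1]'
```

```text
clock: 12.0
tool_pos: [0.49, -0.2102, 0.0649]
eef_rot: [3.141, -0.0, 0.239]
wrist_force: [0.3, -0.8, 2.5]
gripper_width: -0.0003
gripper_force: 1.1
clock: 12.42
tool_pos: [0.49, -0.2102, 0.0609]
eef_rot: [3.141, -0.0, 0.239]
wrist_force: [-0.5, -0.5, 1.3]
gripper_width: 0.0002
gripper_force: 1.1
clock: 12.58
tool_pos: [0.49, -0.2102, 0.0608]
eef_rot: [3.141, -0.0, 0.239]
wrist_force: [-0.7, -0.1, 3.0]
gripper_width: 0.0001
gripper_force: 2.1
clock: 12.75
tool_pos: [0.4901, -0.2102, 0.0606]
eef_rot: [3.141, -0.0, 0.239]
wrist_force: [-0.5, -0.1, 6.1]
gripper_width: 0.0002
gripper_force: 2.9
```

```bash
python3 -m pendant '[0,0,0,0,0,-10,-1,0,0,0,0,0,-25,-1,0,0,0,0,0,-30,-1,0,0,0,0,0,-30,-1,0,0,0,0,0,-30,-1,0,0,0,-30,0,-20,-1,0,0,0,-30,0,0,-1,0,0,0,-30,0,0,-1,0,0,0,0,0,0,-1,0,0,0,0,0,0,-1]'; python3 - <<'E'
from h import *
a=[cv2.resize(manip.camera(n)[:,:,::-1][s],(390,450),interpolation=cv2.INTER_CUBIC) for n,s in(("scene",np.s_[150:300,170:300]),("side",np.s_[125:275,200:330]))]
cv2.imwrite("pics/e.png",np.hstack(a))
E
```

```text
clock: 13.58
tool_pos: [0.4014, -0.2313, 0.2049]
eef_rot: [-3.141, -0.0, 0.237]
wrist_force: [0.3, 1.0, 0.0]
gripper_width: -0.0001
gripper_force: 0.0
```

View pics/e.png

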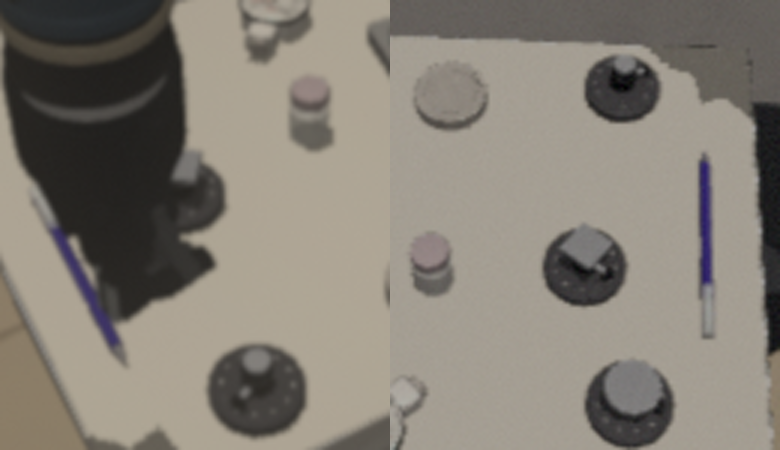

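In the side view all three heads sit lower on their sleeves than at the start, at crop (632,385), (585,246) and (625,65). The stands, vial, disc and pen are where they were.

```bash
python3 -c "
from bench import manip
print(manip.job_done())"
```

```text
the job is handed in; nothing more can be done
None
```

I pressed all three pins home in order (wide round, square, small round), and nothing looked moved in the last camera check. The job is handed in, but the hand-in returned no verdict.

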